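# Pack and latch the specimen case

### The job

Pack the specimen case for the courier: stand the grey-capped white specimen jar from the bench upright in the empty pocket beside its twin, close the lid, hook the wire bail of the draw latch over the keeper on the lid, and then press the lever down past centre until it lies against the front of the case and holds the lid tight. Don't tip the jar over, and leave everything else on the bench where it stands.

Things in the scene. Friction and masses are not known exactly. Their poses are not given: they have to be found in the camera images.
- case: White specimen transport case, fixed to the bench, 190 (x) by 216 mm (y). Origin: centre of its underside. Its -x is the front (latch side; face at x = -95 mm), +x the hinge side, z up. Walls 10 mm, rim 110 mm above the bench; lid 32 mm high (closed top at 142 mm). The latch and keeper lie in the case's plane y = 0 and move in it. End handles stand out 15 mm.
- jar_center (a point): The loose specimen jar standing upright on the bench: white, round, body 56 mm wide, grey ribbed screw cap 58 mm wide filling the top 22 mm; 84 mm high, about 160 g. Point: its centre, 42 mm above its underside; z along its axis.
- pocket (a point): Where the jar's centre is when the jar stands home in the empty pocket (case y = +46 mm), 70 mm above the bench. The black foam block in the case (top 72 mm above the bench) has two round pockets 68 mm wide, edges chamfered, 44 mm deep (floor 28 mm above the bench), side by side along the case's y.
- packed_jar_center (a point): Centre of the identical jar already packed in the other pocket; stays there.
- pocket2 (a point): Where the packed jar's centre belongs, in the other pocket (case y = -46 mm).
- lid (a joint): Lid angle about its hinge at the top of the case's back: 0 shut, grows as it opens, stop at 1.95. Stiff friction hinge: stays where it is left; takes about 0.9 N m, more or less its weight (0.55 kg), to move. At 1.57 it stands straight up, 190 mm tall. A push on its outer face closes it.
- lid_hinge (a point): Middle of the lid's hinge line (it runs along the case's y): case x = +95 mm, 110 mm above the bench.
- lid_edge (a point): Middle of the lid's front upper (outer) edge: 190 mm from the hinge line, 32 mm to its outer side. Its axes at angle 0 are those of the case; x runs from the front edge to the hinge, z out of the outer face.
- keeper (a point): Seat of the bail's crossbar (its axis) in the steel keeper hook on the lid's front. Lid shut: 14.5 mm out from the front face, 149.5 mm above the bench. The hook is 22 mm wide: back plate 0 to 7 mm from the face (top at 153 mm), arm below the seat (top 146), upturned lip 22 to 26 mm from the face (top 155). The crossbar drops in from above, between plate and lip.
- lever (a joint): Angle of the steel latch lever about its pivot: 0 closed (straight down against the case front, a stop), 1.57 straight out, 2.9 nearly up (stop). Slightly stiff (0.045 N m): stays where it is left. With the bail hooked it comes taut near 1.2; dead centre at 0.42, below which the taut bail holds it shut. Pressing it needs about 5 N near its end.
- lever_pivot (a point): Lever pivot: 14 mm out from the case front, 90 mm above the bench, in the plane y = 0.
- lever_tip (a point): On the lever's outer surface, 44 mm from the pivot and 8 mm out from the line through the pivot; z points from tip to pivot, -x out of the outer (upper) surface. The lever is a flat plate 24 mm wide from 6 to 44 mm from its pivot, then flares outwards and ends at 54 mm.
- bail_pivot (a joint): Angle of the wire bail on the lever; slightly stiff (0.03 N m), stays where it is left; swinging bail and lever by the crossbar takes up to about 10 N. It turns on the lever 14 mm from the lever pivot, 0.40 rad behind the lever's direction (towards closing). The bail's lean outwards from straight up is this angle less the lever's angle; about 0.06 when latched.
- crossbar (a point): Middle of the bail's crossbar, a 7 mm round steel bar along the case's y. The rectangular wire bail is 41 mm wide overall (28 mm inside), 70 mm from its turning point to the crossbar, and stretches about 3 mm when latched. z points from the turning point to the crossbar. Moving the crossbar in the plane y = 0 carries lever and bail along.
- beaker: Glass beaker, 68 mm wide, 88 mm high, on the bench; origin under its centre. Leave it.
- reagent_center (a point): Centre of an amber reagent bottle with a black cap, 50 mm wide, 115 mm high. Leave it.
- washbottle: White wash bottle, 66 mm wide, 176 mm high; origin under its centre. Leave it.
- tuberack: Grey tube rack, 62 by 206 mm, 101 mm high with its tubes, long side along its own y; origin under its centre. Leave it.
- marker: Marker pen lying on the bench, 125 mm long along its own x, 13 mm thick. Leave it.
- timer: Flat white timer, 62 by 66 by 18 mm; origin under its centre. Leave it.
- tipbox: Pipette tip box, 85 by 122 by 67 mm; origin under its centre. Leave it.
- cycler: Big grey thermal cycler, fixed at the right side of the bench, 300 by 240 mm, 180 mm high; origin under its centre; its near side is about 100 mm from the nearest place of the jar.
Things that resemble listed ones, but are neither listed nor needed, are in the scene too. Leave any green or purple look-alike of the part that bears jar_center alone.

How it is judged (in metres and radians):
On the way, in this order (a step that is already met when the one before it is completed fails the run):
1. the jar stands home in the empty pocket (distance between jar_center and pocket below 0.009 m and angle between jar_center's own z axis and vertical below 0.12 rad), for 0.2 s.
2. the lid is shut (value of joint lid below 0.03 rad), for 0.2 s.
3. the bail's crossbar lies in the keeper hook while the lever is still raised (distance between crossbar and keeper below 0.007 m and value of joint lever above 0.6 rad and value of joint lid below 0.03 rad), for 0.2 s.
At the end, for the whole second after the job is handed in: Both jars upright in their pockets (centres within 9 mm of home), the lid shut (below 0.03 rad), the bail's crossbar in the keeper hook (within 7 mm of its seat) pulling on it with over 6 N, the lever down against the case (below 0.12 rad) (all of step 1 and distance between packed_jar_center and pocket2 below 0.009 m and value of joint lid below 0.03 rad and distance between crossbar and keeper below 0.007 m and value of joint lever below 0.12 rad and contact force between bail and lid above 6 N and angle between packed_jar_center's own z axis and vertical below 0.12 rad); the robot touches nothing.
It fails at once if the jar is tipped over (more than 45 degrees) (angle between jar_center's own z axis and vertical above 0.785 rad).
It fails at once if something else on the bench is shifted by more than 30 mm (distance of any of beaker, reagent_center, washbottle, tuberack, marker, timer, tipbox from where it was at the start of the episode above 0.03 m).
It fails at once if the packed jar is pulled out of its pocket (distance between packed_jar_center and pocket2 above 0.03 m).
It also fails if it takes over 72 s, if anything falls off the work surface, if the arm or the gripper's body presses on something with over 40 N, if the wrist force passes 120 N, or if a joint passes its speed limit or range.

### The arm

A 6-joint arm with a two-finger parallel gripper is mounted at the origin on the work surface. World frame = base frame: x ahead of the robot, y to its left, z up, the work surface at z = 0. Lengths are in m, angles in degrees, forces in N, time in s.
With the tool pointing down it reaches from about 0.35 to 0.95 m from the base axis. Payload 17.4 kg.
Tool frame: the origin (TCP) lies midway between the tips of the shut fingers; the grasp point (between the pads) lies 19 mm behind it; z points along the fingers, y is the line along which they close (so a half turn about z gives the same grasp; the last joint's range is limited). The gripper opens to 93 mm and grips with 3 to 60 N. Pads are 15 mm wide; open, the fingers measure 128 mm over their backs; the gripper's body (75 mm by 188 mm) begins 65 mm behind the grasp point.
Start: joints at [74.84, 6.646, 82.598, -0, 90.757, -2.166], TCP at [0.152, 0.658, 0.219] pointing down, gripper open.
Joint ranges: [-162.19, 162.19], [-47.58, 125.68], [4.15, 143.07], [-65.23, 245.23], [0.69, 171.88], [-170.13, 170.13]. Speed limits (degrees/s): [108.29, 108.29, 127.2, 180, 180, 180].

### API

Orientations are given as [roll, pitch, yaw] about the fixed x, y, z axes, in that order (R = Rz(yaw) Ry(pitch) Rx(roll)).
In Python, from workcell import bot, read_camera, camera_params, job_done gives the robot as it stands.
- The arm moves only by the tool servo_tool, never from a script. Its argument "commands" is a list of rows, each an object of numbers: "fingers": the opening, from -1 (shut) to 1 (fully open); "tx", "ty", "tz": the shift along the tool's x, y, z each as a share of 50 cm, from -1 to 1; "ax", "ay", "az": the turn, a rotation vector about the tool's x, y, z each as a share of pi/4 rad, from -1 to 1. In form: [{"fingers": .., "tx": .., "ty": .., "tz": .., "ax": .., "ay": .., "az": ..}, ...]. A call has 1 to 20 rows; each row is the pose to reach, as a shift and turn from the pose commanded when the call began, along the tool's axes at that moment; what a row does not reach only later rows make up. A row lasts 1/8 s, in which the tool goes at most 62.5 mm and 10.7 degrees, less where a joint would pass 70% of its speed; a pose out of reach is approached as far as the arm can. A call with a number of a shift or a turn outside -1 to 1 is refused whole. A call with a gripper value outside its range is refused whole. The fingers move at their own pace and stop on an object; "force" is the grip in N (left out, the last holds). Time passes only in rows, so rows that repeat a pose let the fingers close. It gives the time, the measured TCP pose, the force, the opening and the grip force at its end, in the units of the state.
- bot.get_obs(): the state, without advancing time (a new reading comes with each control period).
- read_camera(name): name is "scene" or "side" or "wrist"; returns the picture (384x512x3 uint8, red, green, blue); there is no depth.
- camera_params(name): a dict with "fx", "fy", "cx", "cy" (pixels), "R" (3x3) and "t" (3): a world point X has camera coordinates R X + t; the wrist camera has in their place "T_tool_cam" (4x4, takes a point from camera to tool coordinates, whose origin is the TCP and whose axes are the flange's). Camera axes: x right, y down, z forward; pixel columns grow to the right and rows downward; lengths in m; the calibration is good to about 2 mm. A picture is of the moment at which its call begins: read the wrist's pose just before it. camera_params takes no time and is no camera call.
- job_done(): hands the job in; it is judged then, once.
The state is a dict: "t": time; "joints": joint angles; "dq": joint speeds; "tau": joint torques, N m; "tcp_pos": TCP position; "tcp_rot": TCP orientation; "ft_force": force on the tool from outside, world axes, zero at the start; "moment": the same for the moment, N m; "width": finger opening in m; "grasp_force": force on a finger pad.
Only numpy, scipy, OpenCV 4.12 (cv2) and the standard library are available. Lean on these libraries where they do the work, as an engineer would, in place of code of your own. Each camera call takes 0.05 s, during which the arm holds its last target. There are 200 camera calls.

## Working session

There is one attempt and no reset: what is moved stays moved. The work goes in short steps, Python scripts to look and compute and a tool call to move; the robot and the scene stay as the last step left them, time stands still between calls to the robot, and variables do not carry over. Pictures are saved under pics/ and viewed, at most 10 in all, crops included, and the job is handed in when it is done.

Besides the shell and the picture viewer there is one more tool, called after "Call:" by a JSON object that holds its "method" and its "body", one argument or row to a line. servo_tool: Moves the arm, as the interface text tells. Shift numbers are shares of 50 cm and turn numbers shares of pi/4 rad, none past 1 either way. Its arguments: {"type":"object","properties":{"commands":{"type":"array"},"force":{"type":"number"}},"required":["commands"]}

```bash
mkdir -p pics; cat > h.py <<'E'
import numpy as np, cv2
from workcell import bot, read_camera, camera_params, job_done
from scipy.spatial.transform import Rotation as Ro
def save(n,img): cv2.imwrite('pics/'+n+'.png',cv2.cvtColor(img,cv2.COLOR_RGB2BGR))
def cam(name,obs=None):
    p=camera_params(name); K=np.array([[p['fx'],0,p['cx']],[0,p['fy'],p['cy']],[0,0,1]])
    if 'R' in p: return K,np.array(p['R']),np.array(p['t'])
    o=obs or bot.get_obs(); T=np.eye(4); T[:3,:3]=Ro.from_euler('xyz',o['tcp_rot'],degrees=True).as_matrix(); T[:3,3]=o['tcp_pos']
    M=np.linalg.inv(T@np.array(p['T_tool_cam'])); return K,M[:3,:3],M[:3,3]
def ray(c,uv):
    K,R,t=c; d=R.T@np.linalg.solve(K,[uv[0],uv[1],1]); return -R.T@t,d/np.linalg.norm(d)
def onz(c,uv,z):
    o,d=ray(c,uv); return o+d*(z-o[2])/d[2]
def proj(c,X):
    K,R,t=c; q=K@(R@np.asarray(X,float)+t); return q[:2]/q[2]
def tri(c1,a,c2,b):
    A=[];r=[]
    for c,u in((c1,a),(c2,b)):
        o,d=ray(c,u);P=np.eye(3)-np.outer(d,d);A.append(P);r.append(P@o)
    return np.linalg.lstsq(np.vstack(A),np.hstack(r),rcond=None)[0]
E
python3 - <<'E'
from h import *
a=read_camera('scene');b=read_camera('side');w=read_camera('wrist')
np.savez('im0',a=a,b=b,w=w)
save('all',np.hstack([cv2.resize(a,(800,600))])); save('side',cv2.resize(b,(800,600)))
for n in('scene','side'):
    c=cam(n); print(n,-c[1].T@c[2], c[1][2],c[0][0,0])
print(bot.get_obs())
E
```

```text
scene [ 1.73215891 -0.23872479  1.33084215] [-0.70901191  0.02912848 -0.70459466] 462.3180297128289
side [ 0.17649891 -1.11700205  0.92353881] [ 0.28954034  0.72077965 -0.62979606] 408.4352510637311
{'t': 0.15, 'joints': array([ 7.48385487e+01,  6.66757209e+00,  8.26261895e+01,  1.65293464e-03,
        9.07571391e+01, -2.16729907e+00]), 'dq': array([-0.01026436, -0.14119732, -0.16419212,  0.12232892,  0.0129336 ,
        0.03724706]), 'tau': array([ 8.63356599e-04, -7.21736526e+01, -6.22959280e+01,  7.80179864e-02,
        2.24683096e-02, -4.21064169e-05]), 'tcp_pos': array([0.1517519 , 0.65756151, 0.21808587]), 'tcp_rot': array([-1.79949198e+02, -3.57656244e-03,  1.67005867e+02]), 'ft_force': array([-0.1867041 ,  0.30493922,  0.43249071]), 'moment': array([-0.02382746,  0.00860459,  0.00890279]), 'grasp_force': 0.0, 'width': 0.09315723527242722}
```

View pics/all.png

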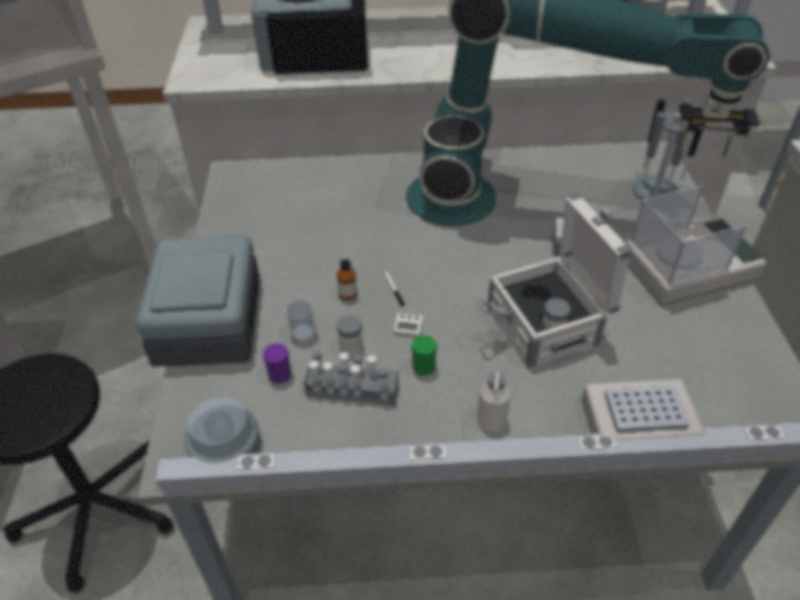

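View pics/side.png

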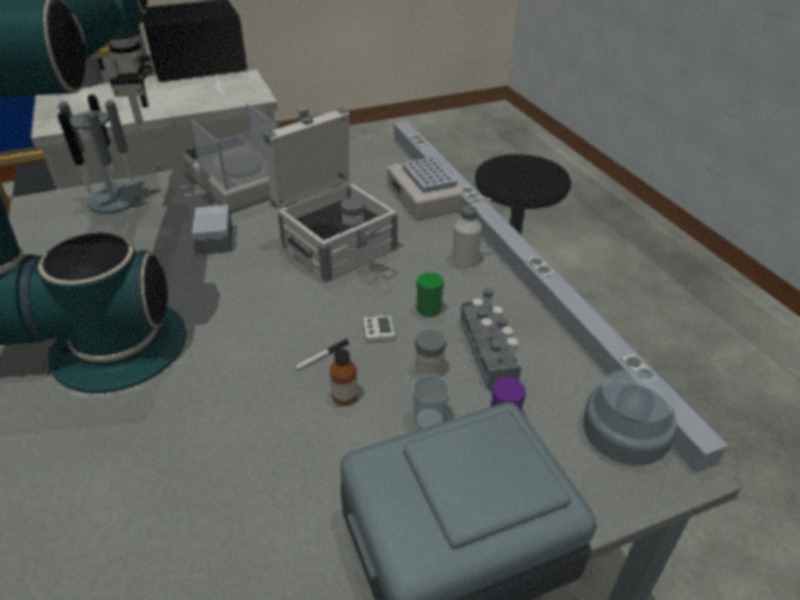

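The scene view shows the grey-capped white jar at (349,330)/800 px, between the beaker (301,322) and the green look-alike (424,355). A purple look-alike is at (277,362). The case is at (550,310), with its lid open and its latch on the left (−y) side. Only the jar at (349,330) has a white body and grey cap and stands loose, since its twin is already in the case at (557,313). I'll confirm it in an enlarged crop.

```bash
python3 - <<'E'
from h import *
z=np.load('im0.npz');a=z['a'];b=z['b']
ca=a[155:255,180:300];cb=b[200:260,240:330]
x=cv2.resize(a[120:240,300:420],(400,400),interpolation=3); y=cv2.resize(b[60:190,160:290],(400,400),interpolation=3)
x2=cv2.resize(a[190:250,180:280],(400,240) if 0 else (400,200),interpolation=3); y2=cv2.resize(b[190:280,230:350],(400,200),interpolation=3)
save('crop',np.vstack([np.hstack([x,y]),np.hstack([x2,y2])]))
E
```

```text
(no output)
```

View pics/crop.png

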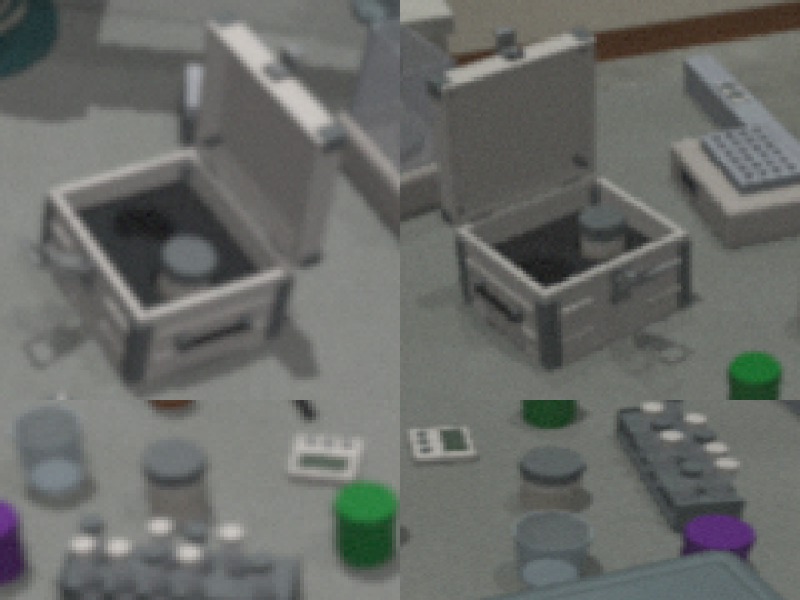

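The crop confirms a white body and grey cap at scene (224,207) and side (275,218) in full-size pixels. The case rim corners are clear in both views. Next I'll triangulate.

```bash
python3 - <<'E'
from h import *
s=cam('scene');d=cam('side')
print('jar',onz(s,(223.7,207.1),.084),onz(d,(275.3,217.9),.084),tri(s,(223.7,207.1),d,(275.3,217.9)))
A,B,C,D=(315,177.9),(358.5,165.6),(342,216),(387,201)
A2,B2,C2,D2=(207.8,154.9),(178.8,135.4),(253.6,137),(224,119.1)
P=[];
for n,u,v in zip('ABCD',(A,B,C,D),(A2,B2,C2,D2)):
    p,q,t=onz(s,u,.11),onz(d,v,.11),tri(s,u,d,v); P.append((p+q)/2); print(n,p.round(4),q.round(4),t.round(4))
P=np.array(P); M=P.mean(0)
print('centre',M, 'x ang',np.degrees([np.arctan2(*(P[1]-P[0])[[1,0]]),np.arctan2(*(P[3]-P[2])[[1,0]])]),'y ang',np.degrees([np.arctan2(*(P[0]-P[2])[[1,0]]),np.arctan2(*(P[1]-P[3])[[1,0]])]))
print([np.linalg.norm(P[i]-P[j]) for i,j in((0,1),(2,3),(0,2),(1,3))])
T=cam('wrist');print(camera_params('wrist'))
E
```

```text
jar [ 0.57750173 -0.30394713  0.084     ] [ 0.57306612 -0.31488591  0.084     ] [ 0.5748724  -0.30621879  0.07831852]
A [0.4748 0.0461 0.11  ] [0.4733 0.0413 0.11  ] [0.4738 0.0459 0.1079]
B [0.4181 0.2255 0.11  ] [0.4099 0.2053 0.11  ] [0.4118 0.2265 0.1003]
C [0.6731 0.1115 0.11  ] [0.6666 0.0912 0.11  ] [0.6709 0.1102 0.102 ]
D [0.613  0.2867 0.11  ] [0.607  0.2589 0.11  ] [0.6112 0.2855 0.1005]
centre [0.54196997 0.15831422 0.11      ] x ang [109.2711691  109.26311665] y ang [-163.60349359 -163.66728921]
[np.float64(0.18184204569879686), np.float64(0.1816131121681469), np.float64(0.20416470565215472), np.float64(0.20420180573621244)]
{'fx': 344.20847169875054, 'fy': 344.20847169875054, 'cx': 254.9330859913372, 'cy': 194.08004399717726, 'T_tool_cam': array([[-5.43882986e-06, -9.65577971e-01, -2.60113788e-01,
         7.20852253e-02],
       [ 9.99999994e-01,  2.41471878e-05, -1.10547090e-04,
        -3.19242384e-04],
       [ 1.13022852e-04, -2.60113787e-01,  9.65577964e-01,
        -1.64870464e-01],
       [ 0.00000000e+00,  0.00000000e+00,  0.00000000e+00,
         1.00000000e+00]])}
```

Call:
{"method": "servo_tool", "body": {
  "commands": [
    {"tz": -0.23},
    {"tz": -0.46},
    {"tz": -0.46},
    {"tx": -0.9, "ty": -1, "tz": -0.46, "az": 1},
    {"tx": -0.9, "ty": -1, "tz": -0.46, "az": 1},
    {"tx": -0.9, "ty": -1, "tz": -0.46, "az": 1},
    {"tx": -0.9, "ty": -1, "tz": -0.46, "az": 1},
    {"tx": -0.9, "ty": -1, "tz": -0.46, "az": 1},
    {"tx": -0.9, "ty": -1, "tz": -0.46, "az": 1},
    {"tx": -0.9, "ty": -1, "tz": -0.46, "az": 1},
    {"tx": -0.9, "ty": -1, "tz": -0.46, "az": 1},
    {"tx": -0.9, "ty": -1, "tz": -0.46, "az": 1},
    {"tx": -0.9, "ty": -1, "tz": -0.46, "az": 1},
    {"tx": -0.9, "ty": -1, "tz": -0.46, "az": 1},
    {"tx": -0.9, "ty": -1, "tz": -0.46, "az": 1},
    {"tx": -0.9, "ty": -1, "tz": -0.46, "az": 1},
    {"tx": -0.9, "ty": -1, "tz": -0.46, "az": 1}
  ]
}}

```text
validation failed for argument at $.co...
```

```bash
python3 - <<'E'
from h import *
o=bot.get_obs();w=read_camera('wrist');np.savez('w1',w=w,p=o['tcp_pos'],r=o['tcp_rot'])
save('w1',cv2.resize(w,(800,600),interpolation=3));print(o['t'],o['tcp_pos'],o['tcp_rot'])
s=cam('scene');d=cam('side')
f=1/1.5625
for n,u,v,z in(('beaker base',(303,333),(429,422),0.03),('rack',(352,385),(490,345),.06),('reag',(346,265),(342,357),.115),('timer',(408,325),(379,327),.018)):
    print(n,onz(s,np.array(u)*f,z),onz(d,np.array(v)*f,z))
E
```

```text
0.15 [0.1517519  0.65756151 0.21808587] [-1.79949198e+02 -3.57656244e-03  1.67005867e+02]
beaker base [ 0.55056594 -0.41963557  0.03      ] [ 0.50961309 -0.45520439  0.03      ]
rack [ 0.74026456 -0.30153657  0.06      ] [ 0.68774347 -0.34695886  0.06      ]
reag [ 0.40773629 -0.30917104  0.115     ] [ 0.39398796 -0.32540327  0.115     ]
timer [ 0.53118735 -0.16360521  0.018     ] [ 0.5207913  -0.17399806  0.018     ]
```

View pics/w1.png

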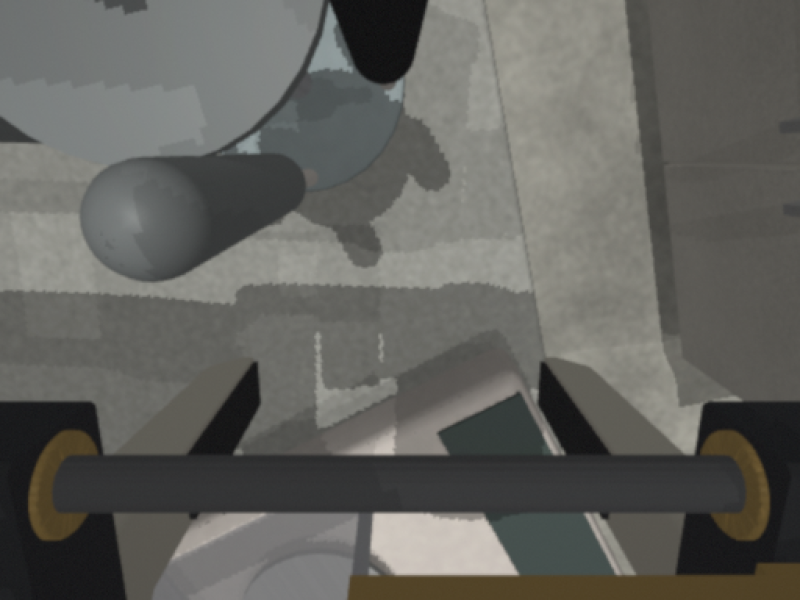

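The move was refused, most likely because each row needs every key. The wrist picture shows only the start area, with the pipette stand at (250,100) and the balance below.

Call:
{"method": "servo_tool", "body": {
  "commands": [
    {"fingers": 1, "tx": 0, "ty": 0, "tz": -0.23, "ax": 0, "ay": 0, "az": 0},
    {"fingers": 1, "tx": 0, "ty": 0, "tz": -0.46, "ax": 0, "ay": 0, "az": 0},
    {"fingers": 1, "tx": 0, "ty": 0, "tz": -0.46, "ax": 0, "ay": 0, "az": 0},
    {"fingers": 1, "tx": 0, "ty": 0, "tz": -0.46, "ax": 0, "ay": 0, "az": 0},
    {"fingers": 1, "tx": -0.9, "ty": -1, "tz": -0.46, "ax": 0, "ay": 0, "az": 1},
    {"fingers": 1, "tx": -0.9, "ty": -1, "tz": -0.46, "ax": 0, "ay": 0, "az": 1},
    {"fingers": 1, "tx": -0.9, "ty": -1, "tz": -0.46, "ax": 0, "ay": 0, "az": 1},
    {"fingers": 1, "tx": -0.9, "ty": -1, "tz": -0.46, "ax": 0, "ay": 0, "az": 1},
    {"fingers": 1, "tx": -0.9, "ty": -1, "tz": -0.46, "ax": 0, "ay": 0, "az": 1},
    {"fingers": 1, "tx": -0.9, "ty": -1, "tz": -0.46, "ax": 0, "ay": 0, "az": 1},
    {"fingers": 1, "tx": -0.9, "ty": -1, "tz": -0.46, "ax": 0, "ay": 0, "az": 1},
    {"fingers": 1, "tx": -0.9, "ty": -1, "tz": -0.46, "ax": 0, "ay": 0, "az": 1},
    {"fingers": 1, "tx": -0.9, "ty": -1, "tz": -0.46, "ax": 0, "ay": 0, "az": 1},
    {"fingers": 1, "tx": -0.9, "ty": -1, "tz": -0.46, "ax": 0, "ay": 0, "az": 1},
    {"fingers": 1, "tx": -0.9, "ty": -1, "tz": -0.46, "ax": 0, "ay": 0, "az": 1},
    {"fingers": 1, "tx": -0.9, "ty": -1, "tz": -0.46, "ax": 0, "ay": 0, "az": 1},
    {"fingers": 1, "tx": -0.9, "ty": -1, "tz": -0.46, "ax": 0, "ay": 0, "az": 1},
    {"fingers": 1, "tx": -0.9, "ty": -1, "tz": -0.46, "ax": 0, "ay": 0, "az": 1}
  ]
}}

```text
t: 2.45
tcp_pos: [0.4774, 0.0703, 0.4489]
tcp_rot: [180.0, 0.0, 122.1]
ft_force: [-0.6, 1.2, -0.2]
width: 0.0928
grasp_force: 0.0
```

```bash
python3 - <<'E'
from h import *
o=bot.get_obs();w=read_camera('wrist');np.savez('w2',w=w,p=o['tcp_pos'],r=o['tcp_rot'])
save('w2',cv2.resize(w,(800,600),interpolation=3));print(o['t'],o['tcp_pos'],o['tcp_rot'],o['ft_force'],o['joints'])
E
```

```text
2.45 [0.47740396 0.0702841  0.44892647] [1.79971460e+02 8.69784039e-03 1.22090885e+02] [-0.63318347  1.17837924 -0.2027976 ] [ 5.34265427e+00 -1.51774737e+01  8.19324241e+01  5.52538726e-03
  1.13215649e+02 -2.67460534e+01]
```

View pics/w2.png

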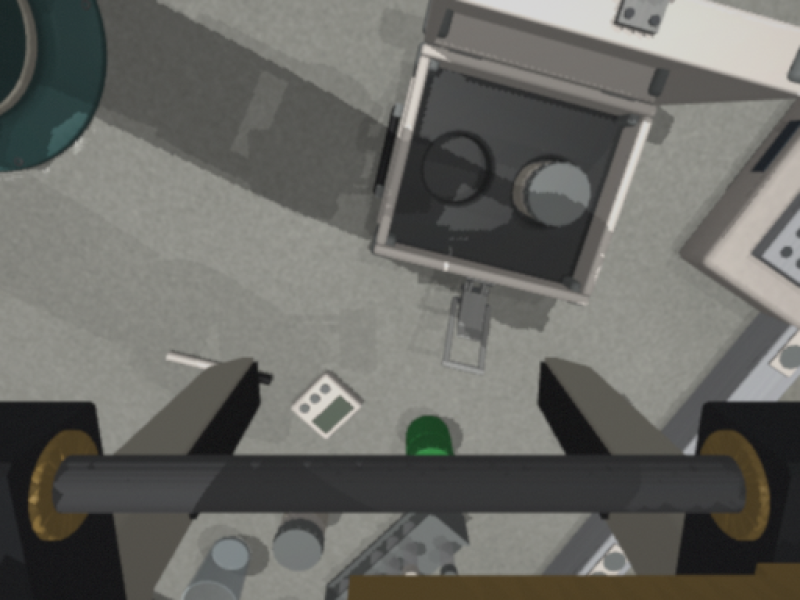

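The wrist view shows the case rim corners at FL (377,252), FR (588,302), BL (425,47) and BR (655,108). The empty pocket is at (458,167) and the twin's cap at (558,192). The lever points out, with the crossbar at (465,369), and the jar is at about (298,545).

```bash
cat >> h.py <<'E'
def camat(f):
    z=np.load(f); return cam('wrist',{'tcp_rot':z['r'],'tcp_pos':z['p']})
E
python3 - <<'E'
from h import *
c=camat('w2.npz');f=1/1.5625
P=np.array([onz(c,np.array(u)*f,.11) for u in((377,252),(588,302),(425,47),(655,108))])
print(P.round(4),np.linalg.norm(P[0]-P[1]),np.linalg.norm(P[0]-P[2]),np.linalg.norm(P[1]-P[3]))
an=lambda v:np.degrees(np.arctan2(v[1],v[0]))
print('yaw',an(P[0]-P[1])-90,an(P[2]-P[0]),an(P[3]-P[1]),an(P[2]-P[3])-90)
pk=onz(c,np.array((459,167))*f,.072);tw=onz(c,np.array((561,190))*f,.112)
print('pocket',pk,'twin',tw,an(pk-tw)-90,np.linalg.norm(pk-tw),'mid',(pk+tw)/2)
print('crossbar dir/pos', [onz(c,np.array((465,369))*f,z) for z in(.09,.12,.15)])
print('lever base',onz(c,np.array((476,290))*f,.09),'jar',onz(c,np.array((298,547))*f,.084))
E
```

```text
[[0.4674 0.0477 0.11  ]
 [0.6664 0.1147 0.11  ]
 [0.4094 0.2214 0.11  ]
 [0.6084 0.2878 0.11  ]] 0.20987286722647389 0.18310875433514048 0.18256488557482128
yaw -251.39937860612415 108.47529345278065 108.49753527487745 -251.54786776966114
pocket [0.49363678 0.15547962 0.072     ] twin [0.57996167 0.18627112 0.112     ] -250.36903066985218 0.10000052056535075 mid [0.53679922 0.17087537 0.092     ]
crossbar dir/pos [array([ 0.61073617, -0.01188942,  0.09      ]), array([ 0.60089852, -0.00370233,  0.12      ]), array([0.59106088, 0.00448475, 0.15      ])]
lever base [0.57270994 0.06434704 0.09      ] jar [ 0.57203586 -0.30060034  0.084     ]
```

Call:
{"method": "servo_tool", "body": {
  "commands": [
    {"fingers": 0.7, "tx": -0.73, "ty": -0.23, "tz": 0.2, "ax": 0, "ay": 0, "az": 1},
    {"fingers": 0.7, "tx": -0.73, "ty": -0.23, "tz": 0.2, "ax": 0, "ay": 0, "az": 1},
    {"fingers": 0.7, "tx": -0.73, "ty": -0.23, "tz": 0.2, "ax": 0, "ay": 0, "az": 1},
    {"fingers": 0.7, "tx": -0.73, "ty": -0.23, "tz": 0.2, "ax": 0, "ay": 0, "az": 1},
    {"fingers": 0.7, "tx": -0.73, "ty": -0.23, "tz": 0.4, "ax": 0, "ay": 0, "az": 1},
    {"fingers": 0.7, "tx": -0.73, "ty": -0.23, "tz": 0.4, "ax": 0, "ay": 0, "az": 1},
    {"fingers": 0.7, "tx": -0.73, "ty": -0.23, "tz": 0.4, "ax": 0, "ay": 0, "az": 1},
    {"fingers": 0.7, "tx": -0.73, "ty": -0.23, "tz": 0.4, "ax": 0, "ay": 0, "az": 1}
  ]
}}

```text
t: 3.5
tcp_pos: [0.5733, -0.3018, 0.2444]
tcp_rot: [-179.7, -0.1, 77.0]
ft_force: [0.3, 0.6, 0.4]
width: 0.0792
grasp_force: 0.0
```

Call:
{"method": "servo_tool", "body": {
  "commands": [
    {"fingers": 0.7, "tx": 0, "ty": 0, "tz": 0, "ax": 0, "ay": 0, "az": 1},
    {"fingers": 0.7, "tx": 0, "ty": 0, "tz": 0, "ax": 0, "ay": 0, "az": 1},
    {"fingers": 0.7, "tx": 0, "ty": 0, "tz": 0, "ax": 0, "ay": 0, "az": 1},
    {"fingers": 0.7, "tx": 0, "ty": 0, "tz": 0, "ax": 0, "ay": 0, "az": 1},
    {"fingers": 0.7, "tx": 0, "ty": 0, "tz": 0, "ax": 0, "ay": 0, "az": 1}
  ]
}}

```text
t: 4.12
tcp_pos: [0.5743, -0.3, 0.2499]
tcp_rot: [179.9, -0.0, 32.0]
ft_force: [-0.4, -0.6, 0.5]
width: 0.0788
grasp_force: 0.0
```

Call:
{"method": "servo_tool", "body": {
  "commands": [
    {"fingers": 0.7, "tx": 0, "ty": 0, "tz": 0, "ax": 0, "ay": 0, "az": 1},
    {"fingers": 0.7, "tx": 0, "ty": 0, "tz": 0, "ax": 0, "ay": 0, "az": 1},
    {"fingers": 0.7, "tx": 0, "ty": 0, "tz": 0, "ax": 0, "ay": 0, "az": 1},
    {"fingers": 0.7, "tx": 0, "ty": 0, "tz": 0, "ax": 0, "ay": 0, "az": 1},
    {"fingers": 0.7, "tx": 0, "ty": 0, "tz": 0, "ax": 0, "ay": 0, "az": 1}
  ]
}}

```text
t: 4.75
tcp_pos: [0.574, -0.3005, 0.2493]
tcp_rot: [180.0, -0.0, -12.8]
ft_force: [-0.0, -0.3, 0.2]
width: 0.0792
grasp_force: 0.0
```

Call:
{"method": "servo_tool", "body": {
  "commands": [
    {"fingers": 0.7, "tx": 0, "ty": 0, "tz": 0, "ax": 0, "ay": 0, "az": 0.65},
    {"fingers": 0.7, "tx": 0, "ty": 0, "tz": 0, "ax": 0, "ay": 0, "az": 0.65},
    {"fingers": 0.7, "tx": 0, "ty": 0, "tz": 0, "ax": 0, "ay": 0, "az": 0.65},
    {"fingers": 0.7, "tx": 0, "ty": 0, "tz": 0, "ax": 0, "ay": 0, "az": 0.65}
  ]
}}

```text
t: 5.25
tcp_pos: [0.5739, -0.3008, 0.249]
tcp_rot: [-180.0, -0.0, -41.9]
ft_force: [-0.5, -0.4, -0.5]
width: 0.0793
grasp_force: 0.0
```

```bash
python3 - <<'E'
from h import *
o=bot.get_obs();w=read_camera('wrist');np.savez('w3',w=w,p=o['tcp_pos'],r=o['tcp_rot'])
save('w3',cv2.resize(w,(800,600),interpolation=3));print(o['t'],o['tcp_pos'],o['tcp_rot'],o['width'],o['joints'])
E
```

```text
5.25 [ 0.57389794 -0.30079166  0.24899877] [-1.79993483e+02 -2.16185537e-02 -4.19278168e+01] 0.07931409646390881 [-2.99162933e+01  2.91190806e+00  8.37690507e+01  1.87820469e-03
  9.32965398e+01  1.02011631e+02]
```

View pics/w3.png

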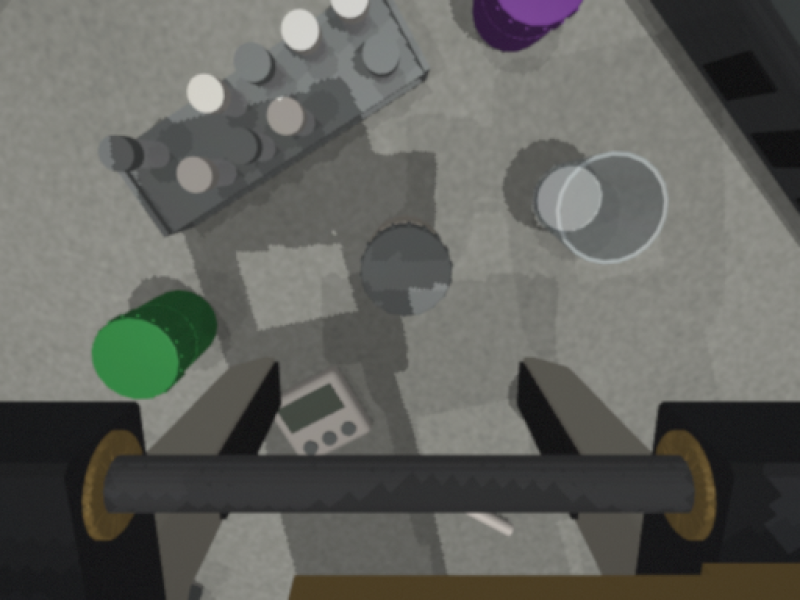

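The cap is at (406,269), radius about 46 px. The beaker base is at (570,198), the rack upper left, and both finger lanes are clear.

```bash
python3 - <<'E'
from h import *
c=camat('w3.npz');j=onz(c,(406/1.5625,269/1.5625),.084);print(j)
z=np.load('w3.npz');R=Ro.from_euler('xyz',z['r'],degrees=True).as_matrix();print(R.T@(np.array([j[0],j[1],.052])-z['p'])/.5)
E
```

```text
[ 0.5744738  -0.30821315  0.084     ]
[0.0106262  0.01031824 0.39400042]
```

Call:
{"method": "servo_tool", "body": {
  "commands": [
    {"fingers": 0.7, "tx": 0.011, "ty": 0.01, "tz": 0.1, "ax": 0, "ay": 0, "az": 0},
    {"fingers": 0.7, "tx": 0.011, "ty": 0.01, "tz": 0.2, "ax": 0, "ay": 0, "az": 0},
    {"fingers": 0.7, "tx": 0.011, "ty": 0.01, "tz": 0.3, "ax": 0, "ay": 0, "az": 0},
    {"fingers": 0.7, "tx": 0.011, "ty": 0.01, "tz": 0.36, "ax": 0, "ay": 0, "az": 0},
    {"fingers": 0.7, "tx": 0.011, "ty": 0.01, "tz": 0.39, "ax": 0, "ay": 0, "az": 0},
    {"fingers": 0.7, "tx": 0.011, "ty": 0.01, "tz": 0.39, "ax": 0, "ay": 0, "az": 0},
    {"fingers": 0.0, "tx": 0.011, "ty": 0.01, "tz": 0.39, "ax": 0, "ay": 0, "az": 0},
    {"fingers": 0.0, "tx": 0.011, "ty": 0.01, "tz": 0.39, "ax": 0, "ay": 0, "az": 0},
    {"fingers": 0.0, "tx": 0.011, "ty": 0.01, "tz": 0.39, "ax": 0, "ay": 0, "az": 0},
    {"fingers": 0.0, "tx": 0.011, "ty": 0.01, "tz": 0.39, "ax": 0, "ay": 0, "az": 0},
    {"fingers": 0.0, "tx": 0.011, "ty": 0.01, "tz": 0.39, "ax": 0, "ay": 0, "az": 0},
    {"fingers": 0.0, "tx": 0.011, "ty": 0.01, "tz": 0.39, "ax": 0, "ay": 0, "az": 0}
  ],
  "force": 20
}}

```text
t: 6.8
tcp_pos: [0.575, -0.3088, 0.0547]
tcp_rot: [-180.0, -0.1, -42.2]
ft_force: [1.2, 0.7, 6.2]
width: 0.0574
grasp_force: 20.0
```

Call:
{"method": "servo_tool", "body": {
  "commands": [
    {"fingers": 0, "tx": 0, "ty": 0, "tz": -0.1, "ax": 0, "ay": 0, "az": 0},
    {"fingers": 0, "tx": 0, "ty": 0, "tz": -0.2, "ax": 0, "ay": 0, "az": 0},
    {"fingers": 0, "tx": 0, "ty": 0, "tz": -0.3, "ax": 0, "ay": 0, "az": 0},
    {"fingers": 0, "tx": 0, "ty": 0, "tz": -0.36, "ax": 0, "ay": 0, "az": 0},
    {"fingers": 0, "tx": -0.08, "ty": -0.06, "tz": -0.36, "ax": 0, "ay": 0, "az": 0},
    {"fingers": 0, "tx": -0.16, "ty": -0.12, "tz": -0.36, "ax": 0, "ay": 0, "az": 0},
    {"fingers": 0, "tx": -0.24, "ty": -0.18, "tz": -0.36, "ax": 0, "ay": 0, "az": 0},
    {"fingers": 0, "tx": -0.32, "ty": -0.24, "tz": -0.36, "ax": 0, "ay": 0, "az": 0},
    {"fingers": 0, "tx": -0.4, "ty": -0.3, "tz": -0.36, "ax": 0, "ay": 0, "az": 0},
    {"fingers": 0, "tx": -0.48, "ty": -0.37, "tz": -0.36, "ax": 0, "ay": 0, "az": 0},
    {"fingers": 0, "tx": -0.56, "ty": -0.43, "tz": -0.36, "ax": 0, "ay": 0, "az": 0},
    {"fingers": 0, "tx": -0.64, "ty": -0.5, "tz": -0.36, "ax": 0, "ay": 0, "az": 0},
    {"fingers": 0, "tx": -0.71, "ty": -0.55, "tz": -0.36, "ax": 0, "ay": 0, "az": 0},
    {"fingers": 0, "tx": -0.738, "ty": -0.578, "tz": -0.36, "ax": 0, "ay": 0, "az": 0},
    {"fingers": 0, "tx": -0.738, "ty": -0.578, "tz": -0.36, "ax": 0, "ay": 0, "az": 0},
    {"fingers": 0, "tx": -0.738, "ty": -0.578, "tz": -0.36, "ax": 0, "ay": 0, "az": 0}
  ]
}}

```text
t: 8.8
tcp_pos: [0.4956, 0.1529, 0.2335]
tcp_rot: [180.0, -0.0, -42.2]
ft_force: [-0.1, 0.3, -1.8]
width: 0.0575
grasp_force: 20.0
```

```bash
python3 - <<'E'
from h import *
o=bot.get_obs();w=read_camera('wrist');np.savez('w4',w=w,p=o['tcp_pos'],r=o['tcp_rot'])
a=read_camera('scene');b=read_camera('side');np.savez('im4',a=a,b=b)
save('w4',np.hstack([cv2.resize(w[:300],(440,258)),np.zeros((258,4,3),np.uint8),cv2.resize(a[110:240,300:420],(238,258),interpolation=3)]));print(o['t'],o['tcp_pos'],o['tcp_rot'],o['width'],o['joints'],o['ft_force'])
E
```

```text
8.8 [0.49560629 0.15292308 0.23353666] [ 1.79975952e+02 -1.88799943e-03 -4.22495363e+01] 0.05753890843865502 [ 1.43385793e+01 -1.32734531e+01  1.00301123e+02 -1.48385791e-02
  9.29913647e+01  1.46587344e+02] [-0.09546323  0.3431851  -1.84355613]
```

View pics/w4.png

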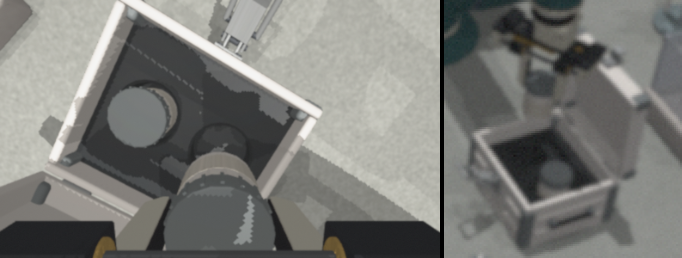

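The wrist view shows the rim's front corners at crop (122,3) and (320,112), and the back corner at (55,158). The jar hangs in front of the empty pocket, and the lid is clear of the tool.

```bash
python3 - <<'E'
from h import *
c=camat('w4.npz');k=512/440
P=np.array([onz(c,np.array(u)*k,.11) for u in((320,112),(122,3),(55,158))]);print(P.round(4))
an=lambda v:np.degrees(np.arctan2(v[1],v[0]))
print(an(P[0]-P[1])-90,an(P[2]-P[1]),np.linalg.norm(P[0]-P[1]),np.linalg.norm(P[2]-P[1]))
C=(P[0]+P[2])/2;y=(P[0]-P[1])[:2];y/=np.linalg.norm(y);print('C',C,'pocket',C[:2]+.046*y)
print('twin',onz(c,np.array((137,116))*k,.112))
E
```

```text
[[0.4663 0.0478 0.11  ]
 [0.6588 0.1193 0.11  ]
 [0.6084 0.2719 0.11  ]]
-249.6321272887428 108.27569634760316 0.20537035062560294 0.16068255813626667
C [0.53736861 0.15986324 0.11      ] pocket [0.49424465 0.1438531 ]
twin [0.58179674 0.1803573  0.112     ]
```

Call:
{"method": "servo_tool", "body": {
  "commands": [
    {"fingers": 0, "tx": -0.005, "ty": 0, "tz": 0.06, "ax": 0, "ay": 0, "az": 0},
    {"fingers": 0, "tx": -0.005, "ty": 0, "tz": 0.12, "ax": 0, "ay": 0, "az": 0},
    {"fingers": 0, "tx": -0.005, "ty": 0, "tz": 0.16, "ax": 0, "ay": 0, "az": 0},
    {"fingers": 0, "tx": -0.005, "ty": 0, "tz": 0.19, "ax": 0, "ay": 0, "az": 0},
    {"fingers": 0, "tx": -0.005, "ty": 0, "tz": 0.21, "ax": 0, "ay": 0, "az": 0},
    {"fingers": 0, "tx": -0.005, "ty": 0, "tz": 0.22, "ax": 0, "ay": 0, "az": 0},
    {"fingers": 0, "tx": -0.005, "ty": 0, "tz": 0.23, "ax": 0, "ay": 0, "az": 0}
  ]
}}

```text
t: 9.82
tcp_pos: [0.494, 0.1553, 0.1189]
tcp_rot: [-180.0, -0.0, -42.2]
ft_force: [-0.2, 1.1, -1.8]
width: 0.0577
grasp_force: 20.0
```

Call:
{"method": "servo_tool", "body": {
  "commands": [
    {"fingers": 0, "tx": 0, "ty": 0, "tz": 0.02, "ax": 0, "ay": 0, "az": 0},
    {"fingers": 0, "tx": 0, "ty": 0, "tz": 0.04, "ax": 0, "ay": 0, "az": 0},
    {"fingers": 0, "tx": 0, "ty": 0, "tz": 0.055, "ax": 0, "ay": 0, "az": 0},
    {"fingers": 0, "tx": 0, "ty": 0, "tz": 0.063, "ax": 0, "ay": 0, "az": 0},
    {"fingers": 0, "tx": 0, "ty": 0, "tz": 0.068, "ax": 0, "ay": 0, "az": 0},
    {"fingers": 0, "tx": 0, "ty": 0, "tz": 0.07, "ax": 0, "ay": 0, "az": 0},
    {"fingers": 0, "tx": 0, "ty": 0, "tz": 0.07, "ax": 0, "ay": 0, "az": 0}
  ]
}}

```text
t: 10.7
tcp_pos: [0.4938, 0.1552, 0.0838]
tcp_rot: [-180.0, -0.0, -42.2]
ft_force: [0.2, -0.4, -2.2]
width: 0.0578
grasp_force: 20.0
```

Call:
{"method": "servo_tool", "body": {
  "commands": [
    {"fingers": 0.42, "tx": 0, "ty": 0, "tz": 0, "ax": 0, "ay": 0, "az": 0},
    {"fingers": 0.42, "tx": 0, "ty": 0, "tz": 0, "ax": 0, "ay": 0, "az": 0},
    {"fingers": 0.42, "tx": 0, "ty": 0, "tz": 0, "ax": 0, "ay": 0, "az": 0},
    {"fingers": 0.42, "tx": 0, "ty": 0, "tz": -0.03, "ax": 0, "ay": 0, "az": 0},
    {"fingers": 0.42, "tx": 0, "ty": 0, "tz": -0.08, "ax": 0, "ay": 0, "az": 0},
    {"fingers": 0.42, "tx": 0, "ty": 0, "tz": -0.18, "ax": 0, "ay": 0, "az": 0},
    {"fingers": 0.42, "tx": 0, "ty": 0, "tz": -0.28, "ax": 0, "ay": 0, "az": 0},
    {"fingers": 0.42, "tx": 0, "ty": 0, "tz": -0.4, "ax": 0, "ay": 0, "az": 0},
    {"fingers": 0.42, "tx": 0, "ty": 0, "tz": -0.52, "ax": 0, "ay": 0, "az": 0},
    {"fingers": 0.42, "tx": 0, "ty": 0, "tz": -0.62, "ax": 0, "ay": 0, "az": 0},
    {"fingers": 0.42, "tx": 0, "ty": 0, "tz": -0.72, "ax": 0, "ay": 0, "az": 0},
    {"fingers": 0.42, "tx": 0, "ty": 0, "tz": -0.72, "ax": 0, "ay": 0, "az": 0}
  ]
}}

```text
t: 12.2
tcp_pos: [0.4936, 0.1551, 0.4488]
tcp_rot: [-179.7, -0.2, -42.2]
ft_force: [0.1, 0.7, -1.0]
width: 0.0663
grasp_force: 0.0
```

```bash
python3 - <<'E'
from h import *
o=bot.get_obs();w=read_camera('wrist');np.savez('w5',w=w,p=o['tcp_pos'],r=o['tcp_rot'])
a=read_camera('scene');b=read_camera('side');np.savez('im5',a=a,b=b)
save('w5',np.hstack([cv2.resize(w,(512,384)),cv2.resize(b[60:190,160:290],(288,384),interpolation=3)]));print(o['t'],o['tcp_pos'],o['tcp_rot'],o['width'],o['joints'],o['ft_force'])
E
```

```text
12.2 [0.49358543 0.15511217 0.4487907 ] [-179.69399585   -0.20154942  -42.24653912] 0.0662876584094348 [ 1.46214831e+01 -1.12009474e+01  7.86608166e+01 -1.64764999e-03
  1.12173719e+02  1.46866857e+02] [ 0.05556895  0.70308278 -0.9628737 ]
```

View pics/w5.png

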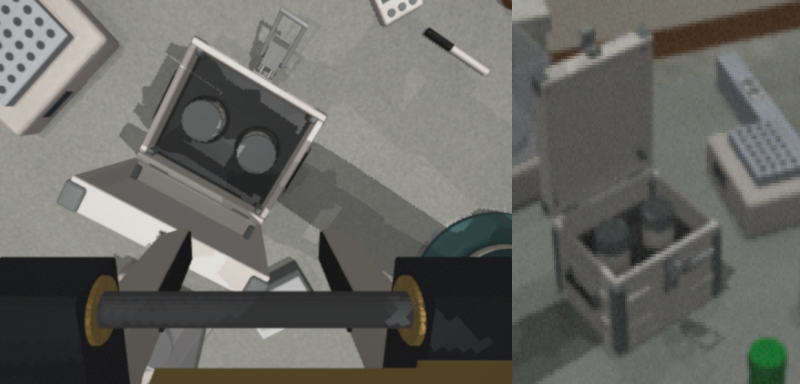

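The jar stands upright in its pocket at (257,152), with the twin at (204,120). Rim front corners are at (195,40) and (326,116), the bail end at about (294,14), and the lid's inner top corner at (75,177).

```bash
cat >> h.py <<'E'
YAW=np.radians(108.5);C0=np.array([.538,.168,0]);RC=Ro.from_euler('z',YAW).as_matrix()
def case(p): return RC.T@(np.asarray(p)-C0)
def world(q): return RC@np.asarray(q)+C0
def ony(c,uv,y):
    o,d=ray(c,uv); o=RC.T@(o-C0); d=RC.T@d; return o+d*(y-o[1])/d[1]
def totool(o,X):
    R=Ro.from_euler('xyz',o['tcp_rot'],degrees=True).as_matrix(); return R.T@(np.asarray(X)-o['tcp_pos'])/.5
E
python3 - <<'E'
from h import *
c2=camat('w2.npz');c5=camat('w5.npz');f=1/1.5625
print('rim FL/FR case',[case(onz(c5,u,.11)).round(4) for u in((326,116),(195,40))])
print('jar, twin', case(onz(c5,(257,151),.112)).round(4),case(onz(c5,(204,120),.112)).round(4))
print('bar', case(tri(c2,(465*f,369*f),c5,(294,14))), ony(c2,(465*f,369*f),0),ony(c5,(294,14),0))
print('lid inner corner',ony(c5,(75,177),-.108),ony(camat('w2.npz'),(800*f,95*f),-.108))
for X in([.18,0,.45],[.18,0,.26],[.127,0,.26],[.043,0,.26],[-.028,0,.22],[-.055,0,.142]): print(X,world(X).round(4))
E
```

```text
rim FL/FR case [array([-0.0932,  0.1076,  0.11  ]), array([-0.0916, -0.1008,  0.11  ])]
jar, twin [-0.0016  0.0461  0.112 ] [-0.0032 -0.0416  0.112 ]
bar [-1.74971374e-01  2.63103275e-06  1.43953738e-01] [-0.17288396  0.          0.14650976] [-1.82396843e-01 -1.73472348e-18  1.18180713e-01]
lid inner corner [ 0.08663844 -0.108       0.28617647] [ 0.08381505 -0.108       0.28915982]
[0.18, 0, 0.45] [0.4809 0.3387 0.45  ]
[0.18, 0, 0.26] [0.4809 0.3387 0.26  ]
[0.127, 0, 0.26] [0.4977 0.2884 0.26  ]
[0.043, 0, 0.26] [0.5244 0.2088 0.26  ]
[-0.028, 0, 0.22] [0.5469 0.1414 0.22  ]
[-0.055, 0, 0.142] [0.5555 0.1158 0.142 ]
```

Call:
{"method": "servo_tool", "body": {
  "commands": [
    {"fingers": -1, "tx": -0.06, "ty": -0.06, "tz": 0, "ax": 0, "ay": 0, "az": -1},
    {"fingers": -1, "tx": -0.12, "ty": -0.12, "tz": 0, "ax": 0, "ay": 0, "az": -1},
    {"fingers": -1, "tx": -0.18, "ty": -0.18, "tz": 0, "ax": 0, "ay": 0, "az": -1},
    {"fingers": -1, "tx": -0.257, "ty": -0.25, "tz": 0, "ax": 0, "ay": 0, "az": -1},
    {"fingers": -1, "tx": -0.257, "ty": -0.25, "tz": 0, "ax": 0, "ay": 0, "az": -1},
    {"fingers": -1, "tx": -0.257, "ty": -0.25, "tz": 0, "ax": 0, "ay": 0, "az": -1},
    {"fingers": -1, "tx": -0.257, "ty": -0.25, "tz": 0, "ax": 0, "ay": 0, "az": -1}
  ]
}}

```text
t: 13.22
tcp_pos: [0.4828, 0.3331, 0.4437]
tcp_rot: [180.0, -0.0, 2.6]
ft_force: [-0.9, -0.2, -1.1]
width: 0.0023
grasp_force: 0.0
```

Call:
{"method": "servo_tool", "body": {
  "commands": [
    {"fingers": -1, "tx": 0, "ty": 0, "tz": 0.1, "ax": 0, "ay": 0, "az": -0.35},
    {"fingers": -1, "tx": 0, "ty": 0, "tz": 0.2, "ax": 0, "ay": 0, "az": -0.35},
    {"fingers": -1, "tx": 0, "ty": 0, "tz": 0.3, "ax": 0, "ay": 0, "az": -0.35},
    {"fingers": -1, "tx": 0, "ty": 0, "tz": 0.38, "ax": 0, "ay": 0, "az": -0.35},
    {"fingers": -1, "tx": 0, "ty": 0, "tz": 0.38, "ax": 0, "ay": 0, "az": -0.35},
    {"fingers": -1, "tx": 0, "ty": 0, "tz": 0.38, "ax": 0, "ay": 0, "az": -0.35}
  ]
}}

```text
t: 13.98
tcp_pos: [0.4832, 0.3339, 0.2559]
tcp_rot: [-180.0, -0.1, 18.4]
ft_force: [0.5, -0.9, 0.1]
width: 0.0005
grasp_force: 0.0
```

Call:
{"method": "servo_tool", "body": {
  "commands": [
    {"fingers": -1, "tx": 0, "ty": 0.05, "tz": 0, "ax": 0, "ay": 0, "az": 0},
    {"fingers": -1, "tx": 0, "ty": 0.09, "tz": 0, "ax": 0, "ay": 0, "az": 0},
    {"fingers": -1, "tx": 0, "ty": 0.125, "tz": 0, "ax": 0, "ay": 0, "az": 0},
    {"fingers": -1, "tx": 0, "ty": 0.16, "tz": 0, "ax": 0, "ay": 0, "az": 0},
    {"fingers": -1, "tx": 0, "ty": 0.2, "tz": 0, "ax": 0, "ay": 0, "az": 0},
    {"fingers": -1, "tx": 0, "ty": 0.237, "tz": 0, "ax": 0, "ay": 0, "az": 0}
  ]
}}

```text
t: 14.72
tcp_pos: [0.5205, 0.2212, 0.2545]
tcp_rot: [-179.9, -0.0, 18.5]
ft_force: [-2.1, 5.2, -1.2]
width: 0.0003
grasp_force: 2.3
```

Contact is good at about 5 N, so I'll continue the arc.

Call:
{"method": "servo_tool", "body": {
  "commands": [
    {"fingers": -1, "tx": 0, "ty": 0.044, "tz": 0.008, "ax": 0, "ay": 0, "az": 0},
    {"fingers": -1, "tx": 0, "ty": 0.088, "tz": 0.02, "ax": 0, "ay": 0, "az": 0},
    {"fingers": -1, "tx": 0, "ty": 0.124, "tz": 0.042, "ax": 0, "ay": 0, "az": 0},
    {"fingers": -1, "tx": 0, "ty": 0.16, "tz": 0.072, "ax": 0, "ay": 0, "az": 0},
    {"fingers": -1, "tx": 0, "ty": 0.188, "tz": 0.108, "ax": 0, "ay": 0, "az": 0},
    {"fingers": -1, "tx": 0, "ty": 0.212, "tz": 0.144, "ax": 0, "ay": 0, "az": 0},
    {"fingers": -1, "tx": 0, "ty": 0.226, "tz": 0.174, "ax": 0, "ay": 0, "az": 0},
    {"fingers": -1, "tx": 0, "ty": 0.236, "tz": 0.2, "ax": 0, "ay": 0, "az": 0}
  ]
}}

```text
t: 15.72
tcp_pos: [0.5577, 0.1095, 0.1526]
tcp_rot: [-180.0, 0.0, 18.5]
ft_force: [-0.5, 2.3, 1.9]
width: 0.0006
grasp_force: 1.2
```

Call:
{"method": "servo_tool", "body": {
  "commands": [
    {"fingers": -1, "tx": 0, "ty": 0.008, "tz": 0.01, "ax": 0, "ay": 0, "az": 0},
    {"fingers": -1, "tx": 0, "ty": 0.008, "tz": 0.018, "ax": 0, "ay": 0, "az": 0},
    {"fingers": -1, "tx": 0, "ty": 0.008, "tz": 0.024, "ax": 0, "ay": 0, "az": 0},
    {"fingers": -1, "tx": 0, "ty": 0.008, "tz": 0.026, "ax": 0, "ay": 0, "az": 0},
    {"fingers": -1, "tx": 0, "ty": 0.008, "tz": 0.028, "ax": 0, "ay": 0, "az": 0}
  ]
}}

```text
t: 16.35
tcp_pos: [0.5594, 0.1059, 0.142]
tcp_rot: [179.9, -0.1, 18.5]
ft_force: [-10.7, -5.0, 25.8]
width: 0.0005
grasp_force: 12.9
```

Lid is shut, with 26 N pressing at z=0.142. I'll hold, lift off, and turn to look at the latch.

Call:
{"method": "servo_tool", "body": {
  "commands": [
    {"fingers": -1, "tx": 0, "ty": 0, "tz": 0, "ax": 0, "ay": 0, "az": 0},
    {"fingers": -1, "tx": 0, "ty": 0, "tz": -0.1, "ax": 0, "ay": 0, "az": 0},
    {"fingers": -1, "tx": 0, "ty": 0.04, "tz": -0.2, "ax": 0, "ay": 0, "az": 0},
    {"fingers": 0, "tx": 0, "ty": 0.1, "tz": -0.3, "ax": 0, "ay": 0, "az": -1},
    {"fingers": 0, "tx": 0, "ty": 0.168, "tz": -0.38, "ax": 0, "ay": 0, "az": -1},
    {"fingers": 0, "tx": 0, "ty": 0.168, "tz": -0.38, "ax": 0, "ay": 0, "az": -1},
    {"fingers": 0, "tx": 0, "ty": 0.168, "tz": -0.38, "ax": 0, "ay": 0, "az": -1},
    {"fingers": 0, "tx": 0, "ty": 0.168, "tz": -0.38, "ax": 0, "ay": 0, "az": -1},
    {"fingers": 0, "tx": 0, "ty": 0.168, "tz": -0.38, "ax": 0, "ay": 0, "az": -1}
  ]
}}

```text
t: 17.48
tcp_pos: [0.5856, 0.0266, 0.3296]
tcp_rot: [180.0, 0.0, 63.3]
ft_force: [-1.0, 0.3, 0.1]
width: 0.0464
grasp_force: 0.0
```

Call:
{"method": "servo_tool", "body": {
  "commands": [
    {"fingers": 0.2, "tx": 0, "ty": 0, "tz": 0, "ax": 0, "ay": 0, "az": -1},
    {"fingers": 0.2, "tx": 0, "ty": 0, "tz": 0, "ax": 0, "ay": 0, "az": -1},
    {"fingers": 0.2, "tx": 0, "ty": 0, "tz": 0, "ax": 0, "ay": 0, "az": -1},
    {"fingers": 0.2, "tx": 0, "ty": 0, "tz": 0, "ax": 0, "ay": 0, "az": -1},
    {"fingers": 0.2, "tx": 0, "ty": 0, "tz": 0, "ax": 0, "ay": 0, "az": -1},
    {"fingers": 0.2, "tx": 0, "ty": 0, "tz": 0, "ax": 0, "ay": 0, "az": -1}
  ]
}}

```text
t: 18.23
tcp_pos: [0.5856, 0.0264, 0.3296]
tcp_rot: [-180.0, -0.0, 108.2]
ft_force: [0.2, 0.1, 0.5]
width: 0.0559
grasp_force: 0.0
```

```bash
python3 - <<'E'
from h import *
o=bot.get_obs();w=read_camera('wrist');np.savez('w6',w=w,p=o['tcp_pos'],r=o['tcp_rot']);print(o['t'],o['tcp_pos'],o['tcp_rot'],case(o['tcp_pos']))
E
```

```text
18.225 [0.58563916 0.02644982 0.32962465] [-1.79995458e+02 -1.08885447e-03  1.08247807e+02] [-1.49351505e-01 -2.62808628e-04  3.29624647e-01]
```

Call:
{"method": "servo_tool", "body": {
  "commands": [
    {"fingers": 0.2, "tx": -0.08, "ty": 0, "tz": 0.02, "ax": 0, "ay": 0, "az": 0},
    {"fingers": 0.2, "tx": -0.16, "ty": 0, "tz": 0.06, "ax": 0, "ay": 0, "az": 0},
    {"fingers": 0.2, "tx": -0.24, "ty": 0, "tz": 0.1, "ax": 0, "ay": 0, "az": 0},
    {"fingers": 0.2, "tx": -0.24, "ty": 0, "tz": 0.1, "ax": 0, "ay": 0, "az": 0},
    {"fingers": 0.2, "tx": -0.24, "ty": 0, "tz": 0.1, "ax": 0, "ay": 0, "az": 0}
  ]
}}

```text
t: 18.9
tcp_pos: [0.6237, -0.0872, 0.28]
tcp_rot: [180.0, -0.0, 108.4]
ft_force: [-0.6, 0.6, 0.3]
width: 0.0559
grasp_force: 0.0
```

```bash
python3 - <<'E'
from h import *
o=bot.get_obs();w=read_camera('wrist');np.savez('w7',w=w,p=o['tcp_pos'],r=o['tcp_rot']);print(o['t'],o['tcp_pos'],o['tcp_rot'],case(o['tcp_pos']))
ims=[]
for n in('w6.npz','w7.npz'):
    c=camat(n);im=np.load(n)['w'];u=proj(c,world([-.14,0,.13])).round().astype(int);x0=max(0,min(512-100,u[0]-50));y0=max(0,min(384-150,u[1]-75));print(n,x0,y0)
    ims.append(cv2.resize(im[y0:y0+150,x0:x0+100],(400,600),interpolation=3))
save('latch',np.hstack(ims))
E
```

```text
18.9 [ 0.62373708 -0.08718172  0.28001519] [ 1.79985269e+02 -5.99426347e-03  1.08383051e+02] [-0.26919963 -0.00033615  0.28001519]
w6.npz 205 87
w7.npz 205 0
```

View pics/latch.png

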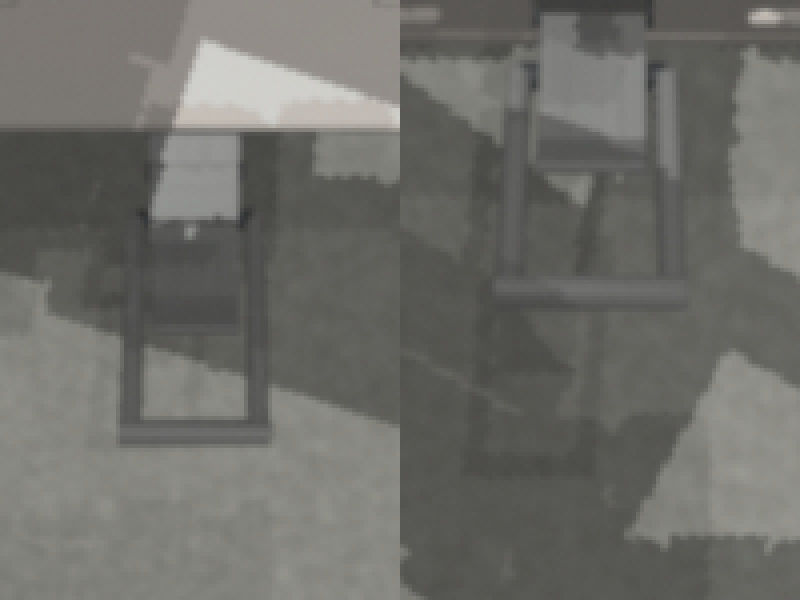

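In w6 the crossbar is at full-size px (254,195.5), the keeper's lip edge at row 142, and the lid edge at row 119. In w7 the crossbar is at (253,72.8).

```bash
python3 - <<'E'
from h import *
c6=camat('w6.npz');c7=camat('w7.npz')
b=case(tri(c6,(254,195.5),c7,(253,72.75)));print('bar',b)
for dr in(-1,1): print(case(tri(c6,(254,195.5+dr),c7,(253,72.75)))[[0,2]])
print('lip',case(onz(c6,(254,142),.155)),'lid edge',case(onz(c6,(254,119),.142)))
r=b-np.array([-.109,0,.09]);print('rel',r,np.hypot(r[0],r[2]),'psi',np.pi-np.arctan2(-r[0],r[2]))
w2=camat('w2.npz');print(case(tri(c6,(254,195.5),w2,(465*.64,369*.64))))
o=bot.get_obs();print(totool(o,world([b[0],b[1],b[2]-.019])), 'to above')
E
```

```text
bar [-0.17439064  0.00123393  0.1411236 ]
[-0.17414989  0.13794252]
[-0.1746275   0.14425327]
lip [-0.11613927  0.000808    0.155     ] lid edge [-0.09469069  0.00073966  0.142     ]
rel [-0.06539064  0.00123393  0.0511236 ] 0.08300336147611792 psi 2.234352080767721
[-0.17243937  0.00114429  0.14852457]
[ 0.18900153 -0.00390654  0.31658535] to above
```

Call:
{"method": "servo_tool", "body": {
  "commands": [
    {"fingers": 0.2, "tx": 0.1, "ty": -0.003, "tz": 0.05, "ax": 0, "ay": 0, "az": 0},
    {"fingers": 0.2, "tx": 0.189, "ty": -0.003, "tz": 0.12, "ax": 0, "ay": 0, "az": 0},
    {"fingers": 0.2, "tx": 0.189, "ty": -0.003, "tz": 0.2, "ax": 0, "ay": 0, "az": 0},
    {"fingers": 0.2, "tx": 0.189, "ty": -0.003, "tz": 0.26, "ax": 0, "ay": 0, "az": 0},
    {"fingers": 0.2, "tx": 0.189, "ty": -0.003, "tz": 0.3, "ax": 0, "ay": 0, "az": 0},
    {"fingers": 0.2, "tx": 0.189, "ty": -0.003, "tz": 0.316, "ax": 0, "ay": 0, "az": 0},
    {"fingers": 0.2, "tx": 0.189, "ty": -0.003, "tz": 0.316, "ax": 0, "ay": 0, "az": 0},
    {"fingers": -0.3, "tx": 0.189, "ty": -0.003, "tz": 0.316, "ax": 0, "ay": 0, "az": 0},
    {"fingers": -0.3, "tx": 0.189, "ty": -0.003, "tz": 0.316, "ax": 0, "ay": 0, "az": 0},
    {"fingers": -0.3, "tx": 0.189, "ty": -0.003, "tz": 0.316, "ax": 0, "ay": 0, "az": 0},
    {"fingers": -0.3, "tx": 0.189, "ty": -0.003, "tz": 0.316, "ax": 0, "ay": 0, "az": 0}
  ],
  "force": 40
}}

```text
t: 20.32
tcp_pos: [0.5925, 0.0015, 0.122]
tcp_rot: [180.0, 0.0, 108.5]
ft_force: [0.2, -2.9, 2.8]
width: 0.0397
grasp_force: 40.0
```

```bash
python3 - <<'E'
from h import *
o=bot.get_obs();print(case(o['tcp_pos']),o['width'],o['grasp_force'],o['ft_force'],o['t'],o['joints'])
E
```

```text
[-0.17518228  0.00115068  0.12200877] 0.03965942018583891 39.99852955341339 [ 0.21510165 -2.87841048  2.78948772] 20.325 [-2.31219560e+00 -1.18346107e+00  9.97448347e+01 -1.76218570e-02
  8.14052160e+01 -2.08046745e+01]
```

Call:
{"method": "servo_tool", "body": {
  "commands": [
    {"fingers": -0.3, "tx": 0.01, "ty": 0, "tz": -0.01, "ax": 0, "ay": 0, "az": 0},
    {"fingers": -0.3, "tx": 0.021, "ty": 0, "tz": -0.019, "ax": 0, "ay": 0, "az": 0},
    {"fingers": -0.3, "tx": 0.034, "ty": 0, "tz": -0.03, "ax": 0, "ay": 0, "az": 0},
    {"fingers": -0.3, "tx": 0.047, "ty": 0, "tz": -0.039, "ax": 0, "ay": 0, "az": 0},
    {"fingers": -0.3, "tx": 0.058, "ty": 0, "tz": -0.045, "ax": 0, "ay": 0, "az": 0},
    {"fingers": -0.3, "tx": 0.069, "ty": 0, "tz": -0.05, "ax": 0, "ay": 0, "az": 0}
  ]
}}

```text
t: 21.08
tcp_pos: [0.5812, 0.0348, 0.1467]
tcp_rot: [-180.0, -0.0, 108.5]
ft_force: [0.7, -3.2, -1.5]
width: 0.0399
grasp_force: 40.0
```

Call:
{"method": "servo_tool", "body": {
  "commands": [
    {"fingers": -0.3, "tx": 0.015, "ty": 0, "tz": -0.005, "ax": 0, "ay": 0, "az": 0},
    {"fingers": -0.3, "tx": 0.031, "ty": 0, "tz": -0.008, "ax": 0, "ay": 0, "az": 0},
    {"fingers": -0.3, "tx": 0.046, "ty": 0, "tz": -0.007, "ax": 0, "ay": 0, "az": 0},
    {"fingers": -0.3, "tx": 0.062, "ty": 0, "tz": -0.004, "ax": 0, "ay": 0, "az": 0},
    {"fingers": -0.3, "tx": 0.062, "ty": 0, "tz": -0.004, "ax": 0, "ay": 0, "az": 0}
  ]
}}

```text
t: 21.7
tcp_pos: [0.5715, 0.0648, 0.149]
tcp_rot: [180.0, -0.0, 108.5]
ft_force: [-1.2, -2.1, 4.4]
width: 0.0399
grasp_force: 40.0
```

```bash
python3 - <<'E'
from h import *
o=bot.get_obs();w=read_camera('wrist');np.savez('w8',w=w,p=o['tcp_pos'],r=o['tcp_rot']);b=read_camera('side')
print(case(o['tcp_pos']),o['width'],o['grasp_force'],RC.T@o['ft_force'],o['t'])
c=camat('w8.npz');u=proj(c,world([-.1095,0,.16])).round().astype(int);print(u)
x0=u[0]-65;y0=max(0,u[1]-60);print(x0,y0)
d=cam('side');v=proj(d,world([-.11,0,.13])).astype(int)
save('seat',np.hstack([cv2.resize(w[y0:y0+120,x0:x0+130],(433,400),interpolation=3),cv2.resize(b[v[1]-25:v[1]+25,v[0]-22:v[0]+22],(352,400),interpolation=3)]))
E
```

```text
[-0.10851437  0.00102035  0.14901039] 0.03989426417457603 40.00377148389816 [-1.6334359   1.81302487  4.41741964] 21.7
[257 256]
192 196
```

View pics/seat.png

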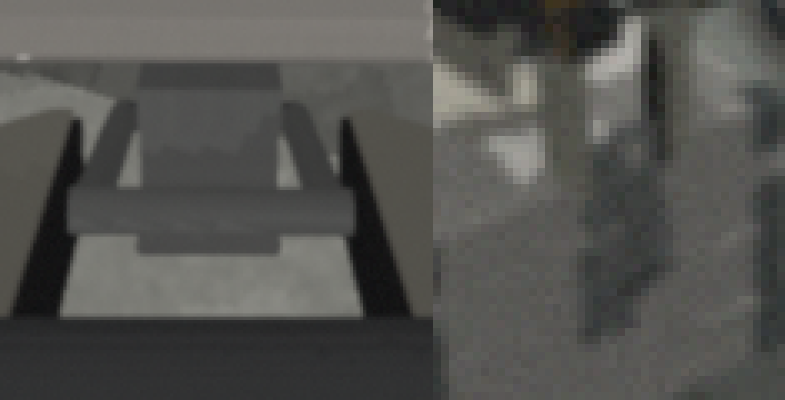

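The bar is held above the hook, with its centre at crop (212,210), which is row 259. The lip's outer edge shows at crop row 255, which is row 272.5.

```bash
python3 - <<'E'
from h import *
c=camat('w8.npz')
for z in(.164,.168): print('bar',z,case(onz(c,(192+212*.3,196+210*.3),z)))
print('lip',case(onz(c,(255.5,272.5),.155)),'lid edge',case(onz(c,(255,196+62*.3),.142)),'plate/arm',case(onz(c,(255,196+90*.3),.153)))
print('bar ends',[case(onz(c,(192+u*.3,259),.168))[1] for u in(68,356)],'hook',[case(onz(c,(192+u*.3,196+245*.3),.155))[1] for u in(137,280)])
E
```

```text
bar 0.164 [-0.10906278  0.00091078  0.164     ]
bar 0.168 [-0.10713271  0.00092189  0.168     ]
lip [-0.12090839  0.00092715  0.155     ] lid edge [-0.09421276  0.00119768  0.142     ] plate/arm [-0.09491411  0.00120233  0.153     ]
bar ends [np.float64(0.020900929485014107), np.float64(-0.019058731384231052)] hook [np.float64(0.012310452030125074), np.float64(-0.009487134357799519)]
```

Call:
{"method": "servo_tool", "body": {
  "commands": [
    {"fingers": -0.3, "tx": -0.002, "ty": 0, "tz": 0.01, "ax": 0, "ay": 0, "az": 0},
    {"fingers": -0.3, "tx": -0.002, "ty": 0, "tz": 0.02, "ax": 0, "ay": 0, "az": 0},
    {"fingers": -0.3, "tx": -0.002, "ty": 0, "tz": 0.028, "ax": 0, "ay": 0, "az": 0},
    {"fingers": -0.3, "tx": -0.002, "ty": 0, "tz": 0.034, "ax": 0, "ay": 0, "az": 0},
    {"fingers": -0.3, "tx": -0.002, "ty": 0, "tz": 0.037, "ax": 0, "ay": 0, "az": 0},
    {"fingers": -0.3, "tx": -0.002, "ty": 0, "tz": 0.037, "ax": 0, "ay": 0, "az": 0}
  ]
}}

```text
t: 22.55
tcp_pos: [0.572, 0.0633, 0.1317]
tcp_rot: [179.9, -0.0, 108.5]
ft_force: [-6.4, -1.0, 17.8]
width: 0.0397
grasp_force: 40.0
```

```bash
python3 - <<'E'
from h import *
o=bot.get_obs();w=read_camera('wrist');np.savez('w9',w=w,p=o['tcp_pos'],r=o['tcp_rot'])
print(case(o['tcp_pos']),o['width'],o['grasp_force'],RC.T@o['ft_force'],o['t'])
c=camat('w9.npz');print('expected seat px',proj(c,world([-.1095,0.001,.1495])),proj(c,world([-.121,0.001,.155])))
g=cv2.cvtColor(w,cv2.COLOR_RGB2GRAY);u=proj(c,world([-.1095,0.016,.1495])).astype(int);print(g[u[1]-25:u[1]+30,u[0]-2:u[0]+3].mean(1).astype(int),u)
E
```

```text
[-0.11012482  0.00096063  0.13173654] 0.03972410046455495 40.01779764890671 [ 1.1008882   6.41722452 17.75652735] 22.55
expected seat px [255.31614886 259.32811776] [255.32659724 287.54725232]
[ 66  65  63  62  61  62  61  61  60  60  60  60  59  60  59  59  59  61
  64  69  72  73  75  76  77  77  78  78  77  77  78  79  96 114 118 120
 122 123 124 124 123 123 122 122 122 122 122 123 123 124 124 125 125 125
 125] [223 259]
```

The bar's rows are centred on the predicted seat row (259) and it bears about 18 N, so it is seated. Next I'll release, back off and tilt the tool towards the lever.

Call:
{"method": "servo_tool", "body": {
  "commands": [
    {"fingers": 0.15, "tx": 0, "ty": 0, "tz": 0, "ax": 0, "ay": 0, "az": 0},
    {"fingers": 0.15, "tx": 0, "ty": 0, "tz": 0, "ax": 0, "ay": 0, "az": 0},
    {"fingers": 0.15, "tx": 0, "ty": 0, "tz": 0, "ax": 0, "ay": 0, "az": 0},
    {"fingers": 0.15, "tx": 0, "ty": 0, "tz": -0.05, "ax": 0, "ay": 0, "az": 0},
    {"fingers": 0.15, "tx": 0, "ty": 0, "tz": -0.12, "ax": 0, "ay": 0, "az": 0},
    {"fingers": 0.15, "tx": 0, "ty": 0, "tz": -0.2, "ax": 0, "ay": 0, "az": 0},
    {"fingers": 0.15, "tx": -0.1, "ty": 0, "tz": -0.22, "ax": 0, "ay": 0, "az": 0},
    {"fingers": -1, "tx": -0.2, "ty": 0, "tz": -0.2, "ax": 0, "ay": 1, "az": 0},
    {"fingers": -1, "tx": -0.26, "ty": 0, "tz": -0.16, "ax": 0, "ay": 1, "az": 0},
    {"fingers": -1, "tx": -0.26, "ty": 0, "tz": -0.16, "ax": 0, "ay": 1, "az": 0},
    {"fingers": -1, "tx": -0.26, "ty": 0, "tz": -0.16, "ax": 0, "ay": 1, "az": 0},
    {"fingers": -1, "tx": -0.26, "ty": 0, "tz": -0.16, "ax": 0, "ay": 1, "az": 0},
    {"fingers": -1, "tx": -0.26, "ty": 0, "tz": -0.16, "ax": 0, "ay": 1, "az": 0}
  ]
}}

```text
t: 24.22
tcp_pos: [0.6132, -0.0605, 0.2096]
tcp_rot: [-179.9, -44.9, 108.4]
ft_force: [0.0, -0.7, -0.0]
width: 0.0012
grasp_force: 0.0
```

```bash
python3 - <<'E'
from h import *
o=bot.get_obs();w=read_camera('wrist');np.savez('w10',w=w,p=o['tcp_pos'],r=o['tcp_rot'])
R=RC.T@Ro.from_euler('xyz',o['tcp_rot'],degrees=True).as_matrix()
print(case(o['tcp_pos']),o['t'],o['joints'].round(1),'\n',R.round(3))
c=camat('w10.npz');print('seat',proj(c,world([-.1095,.001,.1495])),'levertip a=1.2',proj(c,world([-.153,.001,.0816])),'pivot',proj(c,world([-.109,0.001,.09])),'tcp',proj(c,o['tcp_pos']))
g=cv2.cvtColor(w,cv2.COLOR_RGB2GRAY)
# side-wire/bar profile: columns at y=0 and y=+16.5mm
for y in(.001,.0175):
    P=[proj(c,world([-.1095,y,z])) for z in np.arange(.06,.19,.003)]
    print(y,[int(g[int(round(v)),int(round(u))]) for u,v in P])
print([tuple(proj(c,world([-.1095,y,z])).round(0)) for y,z in((.001,.06),(.001,.187))])
E
```

```text
[-0.24051275  0.00115828  0.20964202] 24.225 [-23.1  15.6  81.4  34.8 112.3 -36.7] 
 [[ 0.708 -0.     0.706]
 [-0.001 -1.     0.   ]
 [ 0.706 -0.001 -0.708]]
seat [255.41365023 126.2253478 ] levertip a=1.2 [255.45376794 207.76385391] pivot [255.4140815  165.22231592] tcp [255.32613625 243.42712097]
0.001 [147, 148, 148, 148, 148, 142, 95, 90, 61, 43, 44, 43, 63, 66, 66, 66, 67, 66, 67, 67, 75, 69, 67, 68, 67, 68, 69, 113, 124, 119, 147, 100, 66, 69, 133, 133, 176, 191, 190, 192, 190, 191, 190, 190]
0.0175 [55, 64, 68, 65, 71, 71, 72, 70, 70, 69, 69, 68, 67, 65, 65, 66, 69, 68, 69, 69, 68, 69, 69, 70, 69, 69, 68, 67, 76, 111, 144, 114, 136, 187, 194, 194, 190, 190, 191, 190, 191, 190, 192, 191]
[(np.float64(255.0), np.float64(181.0)), (np.float64(255.0), np.float64(93.0))]
```

```bash
python3 - <<'E'
from h import *
w=np.load('w10.npz')['w'];g=cv2.cvtColor(w,cv2.COLOR_RGB2GRAY);c=camat('w10.npz')
for r in range(96,240,3): print(r,' '.join('%3d'%v for v in g[r,225:287:3]))
for a in(.9,1.2,1.5,1.8,2.1):
    d=np.array([-np.sin(a),0,-np.cos(a)]);n=np.array([-np.cos(a),0,np.sin(a)])
    print(a,[int(proj(c,world(np.array([-.109,.001,.09])+r*d+8*n*1e-3))[1]) for r in(.006,.044,.054)])
E
```

```text
96 191 191 191 190 191 191 190 190 191 190 191 190 191 191 190 191 190 191 191 191 191
99 190 190 191 190 190 191 191 191 190 190 190 191 191 191 191 191 191 191 191 191 190
102 191 190 190 191 190 191 191 191 191 191 192 191 190 190 191 190 192 191 191 190 191
105 191 190 190 191 191 190 191 192 190 191 190 191 190 191 191 191 191 191 191 190 191
108 191 192 191 191 190 191 191 190 191 190 191 191 191 190 191 192 191 191 191 191 191
111 191 191 191 191 191 190 180 177 176 176 176 176 177 178 180 191 191 191 191 191 191
114 194 193 193 194 192 193 144 134 134 133 133 132 134 134 150 193 193 192 193 194 192
117 195 196 195 195 195 195 131 118 120 120 119 119 121 120 139 195 196 195 195 195 196
120 167 165 168 166 167 160  85  67  67  66  66  66  68  65 100 171 170 172 175 172 173
123  96  96 104 114 114 112 106 102 101 101 100  99 100  97 102 107 110 107  99  97  96
126  94  95 119 144 145 144 145 145 146 146 147 148 147 148 148 148 148 148 110  94  95
129  95  95  91  91  93  94 109 111 112 112 112 113 113 113 114 102 103 104  94  94  96
132  94  94  89  72  68  91 130 131 132 133 13
[... 2521 characters left out ...]
 112 106 106  98 100 103  99 101  93  80  81  78  82  85  82  84 123 123
222 121 120 124 113 109 105 112 109 107 108 113 120  83  87  85  83  85  81  84 119 118
225 116 115 121 117 107 107 108 109 108 110 122  99  82  84  84  85  86  85  86 121 118
228 124 124 124 111 106 112 122 124 123 112 122 108 115 114 107  87  91  89  93 128 124
231 126 123 122 125 133 140 140 141 139  76 116  87 140 140 140 140 128 107  96 131 127
234 127 135 140 140 142 140 140 141 139  40 114  41 139 140 141 141 141 141 140 136 122
237 135 141 140 141 140 140 141 140 138  38 112  40 138 141 141 141 141 141 140 141 130
0.9 [171, 209, 219]
1.2 [169, 207, 218]
1.5 [166, 201, 211]
1.8 [163, 191, 199]
2.1 [160, 178, 183]
```

The bar is bright at row 126, right at the predicted seat, and the lever matches 1.2 rad. Now I'll press the lever.

Call:
{"method": "servo_tool", "body": {
  "commands": [
    {"fingers": -1, "tx": -0.03, "ty": 0, "tz": 0.1, "ax": 0, "ay": 0, "az": 0},
    {"fingers": -1, "tx": -0.054, "ty": 0, "tz": 0.2, "ax": 0, "ay": 0, "az": 0},
    {"fingers": -1, "tx": -0.054, "ty": 0, "tz": 0.27, "ax": 0, "ay": 0, "az": 0},
    {"fingers": -1, "tx": -0.054, "ty": 0, "tz": 0.295, "ax": 0, "ay": 0, "az": 0},
    {"fingers": -1, "tx": -0.058, "ty": 0, "tz": 0.31, "ax": 0, "ay": 0, "az": 0},
    {"fingers": -1, "tx": -0.062, "ty": 0, "tz": 0.32, "ax": 0, "ay": 0, "az": 0},
    {"fingers": -1, "tx": -0.065, "ty": 0, "tz": 0.33, "ax": 0, "ay": 0, "az": 0}
  ]
}}

```text
t: 25.15
tcp_pos: [0.5839, 0.0282, 0.0711]
tcp_rot: [179.9, -45.0, 108.6]
ft_force: [-0.0, 1.8, 5.5]
width: 0.0007
grasp_force: 1.8
```

Call:
{"method": "servo_tool", "body": {
  "commands": [
    {"fingers": -1, "tx": -0.002, "ty": 0, "tz": 0.012, "ax": 0, "ay": 0, "az": 0},
    {"fingers": -1, "tx": -0.0025, "ty": 0, "tz": 0.025, "ax": 0, "ay": 0, "az": 0},
    {"fingers": -1, "tx": -0.002, "ty": 0, "tz": 0.038, "ax": 0, "ay": 0, "az": 0},
    {"fingers": -1, "tx": 0, "ty": 0, "tz": 0.051, "ax": 0, "ay": 0, "az": 0},
    {"fingers": -1, "tx": 0.005, "ty": 0, "tz": 0.062, "ax": 0, "ay": 0, "az": 0}
  ]
}}

```text
t: 25.78
tcp_pos: [0.5755, 0.0513, 0.0498]
tcp_rot: [-179.9, -45.0, 108.5]
ft_force: [3.0, -7.1, 2.9]
width: 0.0006
grasp_force: 4.2
```

Call:
{"method": "servo_tool", "body": {
  "commands": [
    {"fingers": -1, "tx": 0.003, "ty": 0, "tz": 0.005, "ax": 0, "ay": 0, "az": 0},
    {"fingers": -1, "tx": 0.006, "ty": 0, "tz": 0.01, "ax": 0, "ay": 0, "az": 0},
    {"fingers": -1, "tx": 0.006, "ty": 0, "tz": 0.01, "ax": 0, "ay": 0, "az": 0}
  ]
}}

```text
t: 26.15
tcp_pos: [0.5754, 0.053, 0.0497]
tcp_rot: [179.9, -44.6, 108.5]
ft_force: [4.3, -38.2, 10.0]
width: 0.0006
grasp_force: 18.7
```

```bash
python3 - <<'E'
from h import *
o=bot.get_obs();print(case(o['tcp_pos']),RC.T@o['ft_force'])
E
```

```text
[-0.12090846  0.00104451  0.04972436] [-37.55323788   8.01952892   9.99337458]
```

The tool pushes 37 N against a hard stop at x=-0.121, so the lever is down. I'll back off and check.

Call:
{"method": "servo_tool", "body": {
  "commands": [
    {"fingers": -1, "tx": 0, "ty": 0, "tz": -0.05, "ax": 0, "ay": 0, "az": 0},
    {"fingers": -1, "tx": 0.02, "ty": 0, "tz": -0.15, "ax": 0, "ay": 0, "az": 0},
    {"fingers": -1, "tx": 0.05, "ty": 0, "tz": -0.27, "ax": 0, "ay": 0, "az": 0},
    {"fingers": -1, "tx": 0.05, "ty": 0, "tz": -0.4, "ax": 0, "ay": 0, "az": 0},
    {"fingers": -1, "tx": 0.05, "ty": 0, "tz": -0.4, "ax": 0, "ay": 0, "az": 0},
    {"fingers": -1, "tx": 0.05, "ty": 0, "tz": -0.4, "ax": 0, "ay": 0, "az": 0}
  ]
}}

```text
t: 26.9
tcp_pos: [0.6131, -0.0607, 0.2071]
tcp_rot: [-179.9, -45.0, 108.4]
ft_force: [-0.5, 0.4, -0.2]
width: 0.0005
grasp_force: 0.0
```

```bash
python3 - <<'E'
from h import *
o=bot.get_obs();w=read_camera('wrist');np.savez('w11',w=w,p=o['tcp_pos'],r=o['tcp_rot'])
g=cv2.cvtColor(w,cv2.COLOR_RGB2GRAY);c=camat('w11.npz');print(o['t'],case(o['tcp_pos']),o['ft_force'])
print('seat',proj(c,world([-.1095,.001,.1495])),proj(c,world([-.1095,.019,.1495])))
for a in(0,.3,.6,1.2):
    d=np.array([-np.sin(a),0,-np.cos(a)]);n=np.array([-np.cos(a),0,np.sin(a)])
    print(a,[int(proj(c,world(np.array([-.109,.001,.09])+r*d+8*n*1e-3))[1]) for r in(.006,.044,.054)])
u0=int(proj(c,world([-.1095,.001,.1495]))[0])
for r in range(100,226,3): print(r,' '.join('%3d'%v for v in g[r,u0-30:u0+32:3]))
E
```

```text
26.9 [-0.24073205  0.00139062  0.20705763] [-0.45514093  0.41895111 -0.23713868]
seat [255.71127885 124.3953141 ] [234.61091138 124.41666855]
0 [173, 192, 197]
0.3 [173, 201, 207]
0.6 [172, 206, 214]
1.2 [168, 206, 217]
100 192 193 192 192 192 192 192 193 191 193 192 193 193 192 192 192 192 192 192 192 193
103 193 192 192 192 191 192 192 192 193 192 192 192 193 193 193 192 192 192 192 192 192
106 192 193 192 193 193 193 192 192 192 192 193 193 192 192 193 192 192 192 192 191 192
109 192 192 192 193 192 192 189 184 185 184 185 185 186 185 185 193 192 192 191 193 192
112 196 195 195 195 195 196 148 136 136 133 135 132 135 136 143 194 194 193 194 193 195
115 196 195 196 195 195 196 139 126 128 126 126 127 128 130 139 195 195 194 196 195 197
118 189 191 190 191 190 188  98  67  67  67  68  66  68  66  95 188 189 190 190 191 189
121 100 101 101 101 102 100  91  79  88  76  87  79  80  82  81 101 104 103 105 104 104
124  96  95  96  97  98  97 126 133 135 135 131 134 132 133 127  96  97  96  97  95  96
127  95  96 125 148 148 148 145 145 144 144 142 141 140 140 138 139 137 137 112  95  95

[... 2115 characters left out ...]
 115 111 108 109 108 108 107 103 104  95  88  92  93  91  85  83  84  84  85  89  84
205 123 116 109 110 107 109 109 105 111 105  73  78  86  82  82  84  83  82  82  85  86
208 118 120 119 124 118 108 109 109 109 107  99  75  83  82  81  83  83  85  83  83  84
211 123 122 123 124 123 111 107 112 110 105  72  71  79  82  86  86  85  84  84  83  83
214 120 121 121 124 124 119 109 117 110  80  74  72  83  85  84  85  85  83  82  86  83
217 117 119 120 119 118 122 118 121 122 119 103 113 107 114 105 108 123 111 116 122 114
220 123 121 124 122 123 119 124 124 125 123 120 121 124 126 122 120 123 119 121 124 120
223 119 119 124 124 122 119 125 123 120 122 122 126 120 126 126 124 127 126 124 120 118
```

```bash
python3 - <<'E'
from h import *
c=camat('w11.npz');c0=camat('w10.npz')
print('now',case(onz(c,(240,128.3),.1495)),'before',case(onz(c0,(240,126),.1495)))
for n,x in(('lid edge now',c),): print(case(onz(x,(228,119.5),.142)),case(onz(c0,(228,121),.142)))
a=read_camera('scene');z=np.load('im5.npz')['a'];d=cv2.absdiff(a,z).max(2);d[:,300:]=0;print('bench change px',(d>40).sum(),np.argwhere(d>40)[:5])
print(bot.get_obs()['t'])
E
```

```text
now [-0.11380191  0.01430966  0.1495    ] before [-0.10923645  0.01423717  0.1495    ]
[-0.09716784  0.02564007  0.142     ] [-0.09688647  0.02554238  0.142     ]
bench change px 9228 [[  0 265]
 [  0 266]
 [  0 267]
 [  0 268]
 [  0 269]]
27.0
```

```bash
python3 -c "
from h import *
print(job_done())"
```

```text
the job is handed in; nothing more can be done
None
```

I've handed in the job: by my last checks the jar stands in its pocket beside its twin, the lid is shut, the bail sits in the keeper about 4 mm from its seat (limit 7 mm), and the lever is down against the case. I could not measure the bail's pull on the keeper, and no verdict came back.

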